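Close the double-lidded sewing box, unhook the inner lid and hold the outer lid up

ROBOT

A 6-joint arm with a two-finger parallel gripper is mounted at the origin on the work surface. World frame = base frame: x ahead of the robot, y to its left, z up, the work surface at z = 0. Lengths are in mm, angles in rad, forces in N, time in s.
With the tool pointing down it reaches from about 275 to 825 mm from the base axis. Payload 4.9 kg.
Tool frame: the origin (TCP) lies on the centre line of the jaws, within the pads' length; the fingertips stand 11 mm ahead of it and the grasp point (between the pads) lies 8 mm behind it; x points along the fingers, y is the direction in which the jaws open and shut, and the axes are right-handed (so a half turn about x gives the same grasp; the last joint's range is limited). The gripper opens to 85 mm and grips with 20 to 120 N. Pads are 22 mm wide; open, the fingers measure 114 mm over their backs; the gripper's body (76 mm by 85 mm) begins 54 mm behind the grasp point. The pads swing forward as they close: fully open they stand 13 mm farther back than shut.
Start: joints at [1.106, 0.326, -0.193, 1.052, 0, 1.437], TCP at [178.635, 520.2, 242.281] pointing down, gripper open.
Joint ranges: [-2.65, 2.65], [-0.97, 1.79], [-1.3, 1.35], [-1.93, 2.1], [-1.47, 1.37], [-3.14, 3.14]. Speed limits (rad/s): [2.57, 2.57, 3.14, 3.14, 3.14, 3.14].

INTERFACE

Orientations are given as a unit quaternion [w, x, y, z].
In Python, from plant import * gives the robot as it stands.
- The arm moves only by the tool play_rows, never from a script. Its argument "steps" is a list of rows, each an object with "rotation": the turn, a rotation vector about the world's x, y, z in rad, a list of three; "offset": the shift along the world's x, y, z in m, a list of three; "jaw": the gripper command: -1 is shut, 1 is fully open, values between are in proportion. A call has 1 to 10 rows; each row is the pose to reach, as a shift and turn from the pose commanded when the call began; what a row does not reach only later rows make up. A row lasts 1/10 s, in which the tool goes at most 50 mm and 8.59 degrees, less where a joint would pass 70% of its speed; a pose out of reach is approached as far as the arm can. A call with a gripper value outside its range is refused whole. The fingers move at their own pace and stop on an object; the grip force is fixed at half the most. Time passes only in rows, so rows that repeat a pose let the fingers close. It gives the time, the measured TCP pose, the force and the opening at its end, in the units of the state.
- state(): the state, without advancing time (a new reading comes with each control period).
- snapshot(name): name is "scene" or "top" or "wrist"; returns the picture (384x512x3 uint8, red, green, blue); there is no depth.
- camera_params(name): a dict with "intrinsics" (3x3 intrinsics, pixels), "position" and "attitude" of the camera in the world. Camera axes: x right, y down, z forward; pixel columns grow to the right and rows downward; lengths in mm; the calibration is good to about 2 mm. A picture is of the moment at which its call begins: read the wrist's pose just before it. camera_params takes no time and is no camera call; for the wrist camera it gives the pose at the moment of the call.
- hand_in(): hands the job in, once; it reports no verdict.
The state is a dict: "time": time; "joints": joint angles; "joint_velocities": joint speeds; "effort": joint torques, N m; "eef_pos": TCP position; "ee_rot": TCP orientation; "wrist_force": force on the tool from outside, world axes, zero at the start; "wrist_torque": the same for the moment, N m; "finger_gap": finger opening in mm.
Only numpy, scipy, OpenCV 4.12 (cv2) and the standard library are available. Lean on these libraries where they do the work, as an engineer would, in place of code of your own. Each camera call takes 0.05 s, during which the arm holds its last target. There are 200 camera calls.

TASK

The sewing box stands open, its inner lid hooked to the teal outer lid by the catch with the red peg. Take the bar handle and gently lower the two lids together, hooked as they are, until both are fully shut, then swing the catch right down to unhook the inner lid. Now raise the outer lid alone by its handle to about 60 degrees, so that the inner lid stays lying shut over the bobbins, and finish while still gripping the handle and holding the lid up there; do not let either lid drop, do not lift the inner lid again, and leave the spool, pincushion and tape measure where they are.

Things in the scene. Friction and masses are not known exactly. Their poses are not given: they have to be found in the camera images.
- sewing_box: Light wooden box 170 mm deep (its x), 230 mm wide (its y), 85 mm high, walls 10 mm, fixed to the desk, bobbins in its well. Origin: centre of its underside, on the desk. Its front faces its own -x; both lids are hinged along its rear (+x) top rim; the catch is on the +y half of the front.
- hinge_mid (a point): Middle of the common hinge line of both lids, fixed on the box: 83 mm behind the box's centre and 85.5 mm above the desk; the line runs along the box's y.
- outer_lid (a joint): Angle of the teal outer lid, rad: 0 fully shut, 1.57 upright, at most 1.83 (leaning back by itself, as at the start). A shell 170 x 230 mm, 24 mm high (shut, its top is 110 mm above the desk), about 0.37 kg with handle and catch. The hinge is free: below 1.57 the lid drops if let go.
- inner_lid (a joint): Angle of the ivory inner lid, rad: 0 shut (lying on the rim), at most 1.83. A 5 mm panel, 0.16 kg, inside the outer lid on the same free hinge line, pink needle pad on top. Its 18 mm wide tongue stands out 12 mm beyond the box's front at box y +86 mm. With the catch at 0 it follows the outer lid within 0.03 rad; ribs in the outer lid push it along when the lids are lowered.
- handle: Black grip tube of the bar handle on the outer lid's front: 13 mm thick, 74 mm long, parallel to the hinge line (its own y), turning freely on a steel bar held by a post at each end. Origin: its middle, 40 mm out from the lid's front, 208.3 mm from the hinge line, 0.058 rad above the lid's own angle; shut: box x -125 mm, y 0, 97.5 mm above the desk.
- catch (a joint): Angle of the catch lever on the outer lid's front, rad: 0 hooked (its 26 mm hook arm lies under the inner lid's tongue), grows as the peg is pushed down and the hook swings out from under the tongue; free of the tongue from 1.05, stop at 1.5 (hook straight down). It stays where it is left; about 1.2 N at the peg swings it.
- catch_pivot (a point): Pivot of the catch, on a steel ear on the outer lid's front: with the lids shut at box x -89 mm, y +60 mm, 79 mm above the desk; its axis runs along the box's x.
- catch_peg (a point): Middle of the red-capped part of the thumb peg, where to push: round, 11 mm thick, 45 mm from the pivot, standing out along the box's -x to 136 mm from the box's centre. Lids shut: at box x -122 mm; at catch angle a it is at box y 60 + 45 cos(0.75 - a) mm and 79 + 45 sin(0.75 - a) mm above the desk, so 110 mm up when hooked and 48 mm at the stop.
- spool: Orange sewing-thread spool standing upright, 32 mm across and 53 mm high, loose. Origin: centre of its underside. Bystander.
- pincushion: Round red pincushion, 72 mm across and 38 mm high, loose. Origin: centre of its underside. Bystander.
- tape_measure: Flat round white tape measure with pink centre, 52 mm across and 16 mm high, loose. Origin: centre of its underside. Bystander.

How it is judged:
By the outcome, as a careful person would: the job done as asked, in the order asked, and still so for the second after the job is handed in, while the arm keeps its last pose, push and grip.
It also fails if it takes over 61 s, if anything falls off the work surface, if the arm or the gripper's body presses on something with over 40 N, if the wrist force passes 120 N, or if a joint passes its speed limit or range.

## Working session

There is one attempt and no reset: what is moved stays moved. The work goes in short steps, Python scripts to look and compute and a tool call to move; the robot and the scene stay as the last step left them, time stands still between calls to the robot, and variables do not carry over. Pictures are saved under pics/ and viewed, about 8 in all and at most 12, crops included, and the job is handed in when it is done.

Besides the shell and the picture viewer there is one more tool, called after ">>>" as name(argument=value, ...) on one line, values as JSON. play_rows: Moves the arm, as the interface text tells. Its arguments: {"type":"object","properties":{"steps":{"type":"array","items":{"type":"object","properties":{"rotation":{"type":"array","items":{"type":"number"}},"offset":{"type":"array","items":{"type":"number"}},"jaw":{"type":"number"}}}}},"required":["steps"]}

```bash
mkdir -p pics; ls
python3 - <<'E'
from plant import *
import cv2,numpy as np
s=state();print(s)
a=[]
for n in("scene","top"):
    p=snapshot(n);c=camera_params(n);print(n,c)
    a.append(p); cv2.imwrite(f"pics/{n}0.png",p[:,:,::-1])
im=np.vstack(a)[:,:,::-1]
cv2.imwrite("pics/both.png",cv2.resize(np.hstack(a)[:,:,::-1],(800,300)))
E
```

```text
pics
{'time': 0.0, 'joints': array([ 1.10579111e+00,  3.26915568e-01, -1.93577815e-01,  1.05198817e+00,
        1.16537078e-06,  1.43660432e+00]), 'joint_velocities': array([-3.69192440e-05, -9.22606619e-04, -9.76192826e-04, -1.55748966e-04,
       -1.87071217e-03,  1.85816456e-04]), 'effort': array([ 4.22418889e-04, -4.43398905e+01,  2.62438399e+01,  1.54696440e-02,
       -2.50166413e-04,  9.01775167e-06]), 'eef_pos': array([178.38126069, 519.68481326, 241.51953066]), 'ee_rot': array([ 0.69727934,  0.11585834,  0.69763182, -0.11699665]), 'wrist_force': array([ 0.320772  ,  0.58720423, -1.07178877]), 'wrist_torque': array([-0.02122205,  0.01216114,  0.03679681]), 'finger_gap': 85.45975779282657}
scene {'intrinsics': array([[430.93315494,   0.        , 251.80911784],
       [  0.        , 430.93315494, 192.57060568],
       [  0.        ,   0.        ,   1.        ]]), 'position': array([1113.26623294, -112.00550194,  620.19090562]), 'attitude': array([-0.2956313 ,  0.66796358,  0.62569876, -0.27372953])}
top {'intrinsics': array([[441.28802525,   0.        , 259.82682061],
       [  0.        , 441.28802525, 188.39390428],
       [  0.        ,   0.        ,   1.        ]]), 'position': array([461.7509122 , -44.07064942, 855.79633471]), 'attitude': array([ 0.0309408 , -0.70059268,  0.7114576 , -0.04517349])}
```

Run:
```python
import cv2
for n in("scene","top"):
    cv2.imwrite(f"pics/{n}0b.png",cv2.resize(cv2.imread(f"pics/{n}0.png"),(800,600),interpolation=cv2.INTER_CUBIC))
```

```text
(no output)
```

View pics/scene0b.png

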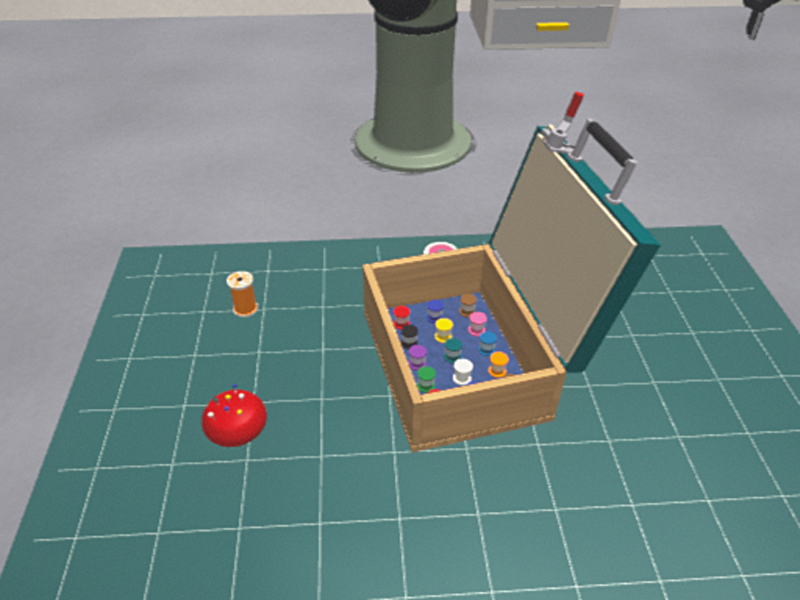

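View pics/top0b.png

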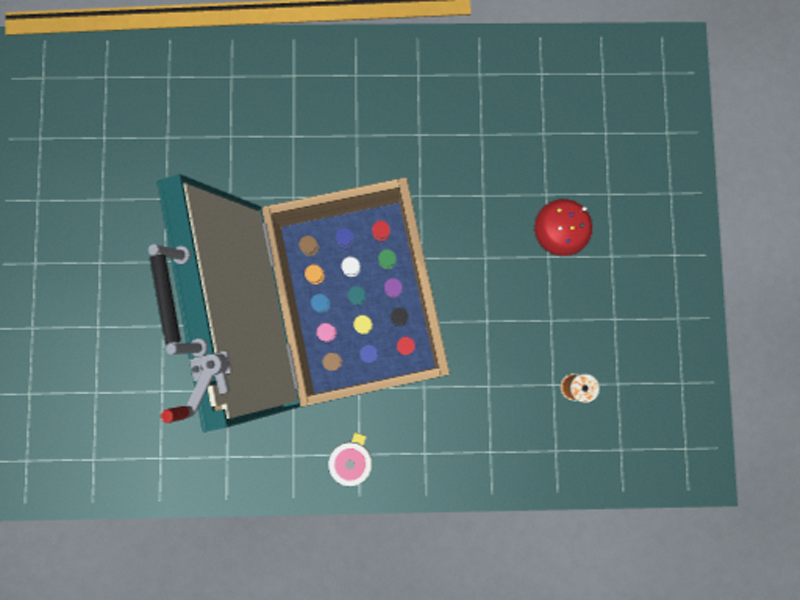

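The scene view shows the open box with its front towards −y. Rim corners are at (364,266), (487,247), (562,371) and (412,408), and the handle runs (592,127)–(632,160). In the top view the rim corners are at (264,207), (408,180), (448,373) and (302,405), and the handle runs (155,255)–(174,342), both at 1.5625× scale. The red peg is at (575,104) in the scene view and (175,414) in the top view.

```bash
cat > h.py <<'E'
import numpy as np,cv2
from plant import *
from scipy.spatial.transform import Rotation as R
from scipy.optimize import least_squares
def rq(q): return R.from_quat(np.r_[q[1:],q[0]])
def proj(P,c):
    p=rq(c['attitude']).inv().apply(np.atleast_2d(P)-c['position']); k=c['intrinsics']
    return np.c_[k[0,0]*p[:,0]/p[:,2]+k[0,2],k[1,1]*p[:,1]/p[:,2]+k[1,2]]
def tri(obs): # [(cam,px)]
    def f(P): return np.concatenate([proj(P,c)[0]-u for c,u in obs])
    r=least_squares(f,[450,0,100]);return r.x,np.abs(r.fun).max()
def tow(b,pose): # box->world ; pose x,y,yaw
    return R.from_euler('z',pose[2]).apply(np.atleast_2d(b))+[pose[0],pose[1],0]
def handle(th,dy=0): return np.array([83-208.3*np.cos(th+.058),dy,85.5+208.3*np.sin(th+.058)])
E
python3 - <<'E'
from h import *
T,S=camera_params('top'),camera_params('scene');k=1.5625
# corners (box): front(+y),rear(+y),rear(-y),front(-y)
B=np.array([[-85,115,85],[85,115,85],[85,-115,85],[-85,-115,85]])
t=np.array([[448,373],[302,405],[264,207],[408,180]])/k
s=np.array([[364,266],[487,247],[562,371],[412,408]])/k
for i in range(4): print('corner',*tri([(T,t[i]),(S,s[i])]))
f=lambda p:np.r_[(proj(tow(B,p),T)-t).ravel(),(proj(tow(B,p),S)-s).ravel()]
r=least_squares(f,[450,-40,1.4]);p=r.x;print(p,np.round(r.fun.reshape(-1,2),1))
H={'h+y':((174,342),(592,127)),'h-y':((155,255),(632,160)),'peg':((175,414),(575,104))}
for n,(a,b) in H.items(): print(n,*tri([(T,np.array(a)/k),(S,np.array(b)/k)]))
for th in(1.83,1.57,1.05,0): print(th,tow([handle(th,37),handle(th,-37),handle(th)],p).round(1).tolist())
print(rq(state()['ee_rot']).as_matrix().round(2))
E
```

```text
corner [ 456.40718353 -104.57481196   79.23360387] 0.9487489589088511
corner [423.68920997  58.45624269  76.02793074] 0.6470258857729618
corner [648.08700943 100.79513294  81.51683744] 0.46494958323685864
corner [680.30409222 -63.05641021  72.72818596] 1.1281759679408765
[553.84191505  -2.69247025   1.76083467] [[ 1.3 -0.4]
 [-1.6 -0.5]
 [-1.8 -2. ]
 [-0.2 -3.4]
 [-2.7 -2.1]
 [ 0.2 -3.1]
 [ 1.3 -0.2]
 [-1.6 -3.6]]
h+y [487.26497923 137.78858226 279.79403032] 1.04006886100899
h-y [560.16517766 154.64841959 282.93402906] 1.542285885795593
peg [428.0353277  136.58077869 276.50972343] 0.8407885699801909
1.83 [[489.6, 135.6, 283.4], [562.2, 149.6, 283.4], [525.9, 142.6, 283.4]]
1.57 [[499.6, 83.5, 293.5], [572.2, 97.5, 293.5], [535.9, 90.5, 293.5]]
1.05 [[519.4, -19.5, 271.9], [592.1, -5.5, 271.9], [555.7, -12.5, 271.9]]
0 [[541.1, -132.4, 97.6], [613.8, -118.4, 97.6], [577.4, -125.4, 97.6]]
[[-0.    0.32  0.95]
 [-0.    0.95 -0.32]
 [-1.   -0.   -0.  ]]
```

>>> play_rows(steps=[{"offset":[0.02,-0.02,0.04],"rotation":[0,0,0.05],"jaw":1},{"offset":[0.05,-0.05,0.08],"rotation":[0,0,0.1],"jaw":1},{"offset":[0.08,-0.085,0.11],"rotation":[0,0,0.15],"jaw":1},{"offset":[0.11,-0.12,0.13],"rotation":[0,0,0.2],"jaw":1},{"offset":[0.145,-0.155,0.14],"rotation":[0,0,0.25],"jaw":1},{"offset":[0.18,-0.19,0.14],"rotation":[0,0,0.3],"jaw":1},{"offset":[0.21,-0.225,0.14],"rotation":[0,0,0.35],"jaw":1},{"offset":[0.24,-0.26,0.14],"rotation":[0,0,0.4],"jaw":1},{"offset":[0.27,-0.295,0.14],"rotation":[0,0,0.45],"jaw":1},{"offset":[0.3,-0.33,0.14],"rotation":[0,0,0.52],"jaw":1}])

```text
time: 1.1
eef_pos: [479.6, 188.2, 382.0]
ee_rot: [0.704, -0.068, 0.704, 0.067]
wrist_force: [0.1, -0.0, -0.3]
finger_gap: 85.6
```

>>> play_rows(steps=[{"offset":[0.02,-0.02,0],"rotation":[0,0,0],"jaw":0.5},{"offset":[0.047,-0.046,0],"rotation":[0,0,0],"jaw":0.2},{"offset":[0.047,-0.046,0],"rotation":[0,0,0],"jaw":0.2},{"offset":[0.047,-0.046,0],"rotation":[0,0,0],"jaw":0.2}])

```text
time: 1.5
eef_pos: [525.6, 143.7, 381.5]
ee_rot: [0.703, -0.066, 0.705, 0.066]
wrist_force: [-0.3, 0.8, 0.4]
finger_gap: 51.2
```

Run:
```python
from h import *
s=state();print(s['eef_pos'],rq(s['ee_rot']).as_matrix().round(3),s['finger_gap'],s['joints'].round(2))
c=camera_params('wrist');p=snapshot('wrist');print(c)
S=snapshot('scene')
cv2.imwrite('pics/w1.png',cv2.resize(p[:,:,::-1],(800,600),interpolation=cv2.INTER_CUBIC))
H=proj([[487,138,281],[560,153,281],[428,137,277]],c)*1.5625;print(H)
```

```text
[525.61308701 143.66314846 381.49246285] [[-0.002 -0.186  0.982]
 [ 0.     0.982  0.186]
 [-1.     0.001 -0.002]] 51.212846092709675 [ 0.13  0.27  0.08  1.38  0.   -0.06]
{'intrinsics': array([[284.44146141,   0.        , 254.6318059 ],
       [  0.        , 284.44146141, 189.4689021 ],
       [  0.        ,   0.        ,   1.        ]]), 'position': array([443.38930751, 128.50555289, 511.61481108]), 'attitude': array([0.10340245, 0.62906141, 0.76013235, 0.12565222])}
[[399.69377436 235.31589328]
 [401.3772191  363.18054145]
 [420.33728251 116.20655096]]
```

View pics/w1.png

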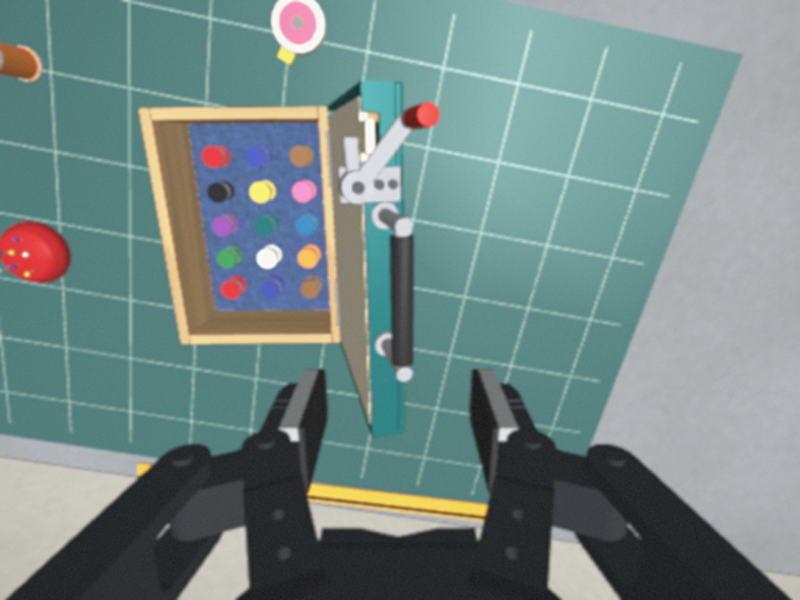

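Wrist view: the black tube runs from (402,233) to (402,366), parallel to the jaws' pads, and the peg cap is at (425,115). The prediction agrees to about 2 px. Next I refine the pose jointly.

```bash
cat >> h.py <<'E'
def lidpt(bx,by,bz,th): # point given lids shut -> at lid angle th, box frame
    r=np.array([bx-83,bz-85.5]); c,s=np.cos(th),np.sin(th)
    return np.array([83+c*r[0]+s*r[1],by,85.5-s*r[0]+c*r[1]])
E
python3 - <<'E'
from h import *
T,S,W=camera_params('top'),camera_params('scene'),camera_params('wrist');k=1.5625
a=np.array
t=a([[448,373],[302,405],[264,207],[408,180],[174,342],[155,255],[175,414]])/k
s=a([[364,266],[487,247],[562,371],[412,408],[592,127],[632,160],[575,104]])/k
w=a([[140,110],[328,108],[338,341],[183,343],[402,233],[402,366],[425,115]])/k
def pts(p):
    th=p[3]; B=[[-85,115,85],[85,115,85],[85,-115,85],[-85,-115,85]]
    return tow(B+[handle(th,37),handle(th,-37),lidpt(-122,93,110,th)],p)
def f(p):
    P=pts(p);return np.r_[(proj(P,T)-t-p[4:6]).ravel(),(proj(P,S)-s-p[6:8]).ravel(),1.5*(proj(P,W)-w).ravel(),p[4:8]/3]
r=least_squares(f,[553,-2,1.757,1.83,0,0,0,0],loss='soft_l1');print(r.x.round(3));print(f(r.x)[:42].reshape(3,7,2).round(1).tolist())
p=r.x[:3];th=r.x[3]
for i,n in((4,'h+'),(5,'h-'),(6,'peg')): print(n,*tri([(T,t[i]),(S,s[i]),(W,w[i])]))
for q in(th,1.83,1.05,0): print(q,tow(handle(q),p).round(1))
E
```

```text
[550.801   2.406   1.77    1.83   -3.364   0.673   1.074  -2.468]
[[[2.3, 0.2], [-0.5, 1.0], [-1.8, -0.4], [-0.4, -2.6], [-0.2, 0.6], [1.8, 0.7], [-0.2, -0.8]], [[-1.7, -0.4], [0.7, -1.8], [3.2, 0.3], [1.2, -2.6], [-0.6, -0.1], [-3.0, 1.6], [0.2, 2.1]], [[-3.2, -3.2], [0.4, -3.0], [3.1, 1.1], [-3.0, 0.4], [0.2, 1.2], [0.9, -3.5], [-0.6, 3.5]]]
h+ [486.00033219 139.43335643 278.05804677] 1.6820508606436846
h- [560.27468514 154.67344819 283.03795326] 1.4856842415136953
peg [426.5039433  139.13664013 274.23436905] 2.0722755801259893
1.8299768369069578 [[521.5 147.4 283.4]]
1.83 [[521.5 147.4 283.4]]
1.05 [[552.8  -7.4 271.9]]
0 [[ 575.5 -120.1   97.6]]
```

>>> play_rows(steps=[{"offset":[-0.004,0.003,-0.02],"rotation":[0,0,0.008],"jaw":0.2},{"offset":[-0.004,0.003,-0.045],"rotation":[0,0,0.008],"jaw":0.2},{"offset":[-0.004,0.003,-0.07],"rotation":[0,0,0.008],"jaw":0.2},{"offset":[-0.004,0.003,-0.09],"rotation":[0,0,0.008],"jaw":0.2},{"offset":[-0.004,0.003,-0.1],"rotation":[0,0,0.008],"jaw":0.2},{"offset":[-0.004,0.003,-0.107],"rotation":[0,0,0.008],"jaw":0.2},{"offset":[-0.004,0.003,-0.107],"rotation":[0,0,0.008],"jaw":0.2}])

```text
time: 2.3
eef_pos: [521.2, 147.7, 275.1]
ee_rot: [0.703, -0.07, 0.704, 0.07]
wrist_force: [-0.2, 0.1, 0.2]
finger_gap: 51.0
```

>>> play_rows(steps=[{"offset":[0,0,0],"rotation":[0,0,0],"jaw":-0.3},{"offset":[0,0,0],"rotation":[0,0,0],"jaw":-0.6},{"offset":[0,0,0],"rotation":[0,0,0],"jaw":-1},{"offset":[0,0,0],"rotation":[0,0,0],"jaw":-1},{"offset":[0,0,0],"rotation":[0,0,0],"jaw":-1}])

```text
time: 2.8
eef_pos: [522.6, 145.3, 276.4]
ee_rot: [0.704, -0.071, 0.703, 0.068]
wrist_force: [0.9, -5.3, 2.3]
finger_gap: 11.0
```

Run:
```python
from h import *
s=state();print(s['time'],s['eef_pos'],s['finger_gap'],s['wrist_force'],s['wrist_torque'])
c=camera_params('wrist');p=snapshot('wrist')
cv2.imwrite('pics/w2.png',cv2.resize(p[:,:,::-1],(640,480),interpolation=cv2.INTER_CUBIC))
```

```text
2.8 [522.59152174 145.2558677  276.3998203 ] 10.969068822264882 [ 0.85162534 -5.31611419  2.33748652] [-1.18270491 -0.04782583  0.00753009]
```

View pics/w2.png

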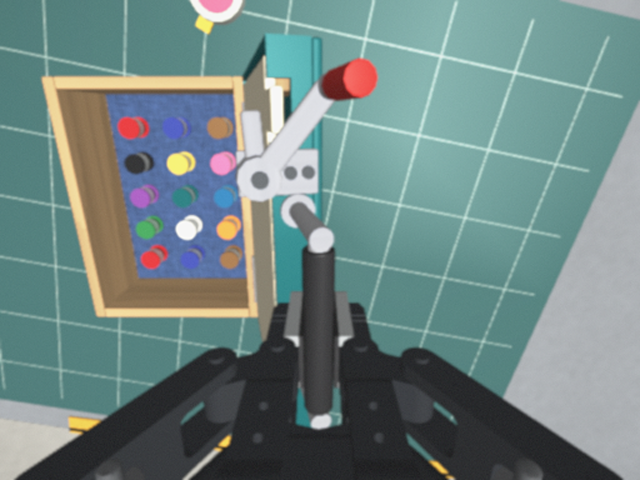

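Gripped: the tube sits between the pads, gap 11 mm, with 5 N of pull. Next I work out the lowering arc.

```bash
cat > arc.py <<'E'
from h import *
import sys
def table(ths,yaw,th0,bias=(0,0,0)):
    o=handle(th0);out=[]
    for i in range(0,len(ths),10):
        for t in ths[i:i+10]:
            d=handle(t)-o; out.append((round(t,3),(np.array([d[0]*np.cos(yaw),d[0]*np.sin(yaw),d[2]])).round(1).tolist()))
        o=handle(ths[min(i+9,len(ths)-1)])
    for i,r in enumerate(out):
        if i%10==0: print('--')
        print(*r)
E
python3 - <<'E'
from arc import *
v=np.r_[np.linspace(.05,1,10),np.ones(50),np.linspace(.95,0.05,10)];th=1.83-1.83*np.cumsum(v)/v.sum()
table(th,1.765,1.83)
E
```

```text
--
1.828 [0.1, -0.3, 0.1]
1.824 [0.2, -1.2, 0.4]
1.816 [0.5, -2.8, 0.9]
1.805 [1.0, -4.9, 1.6]
1.79 [1.5, -7.7, 2.4]
1.773 [2.2, -11.2, 3.4]
1.752 [3.0, -15.3, 4.5]
1.728 [4.0, -20.1, 5.6]
1.701 [5.0, -25.5, 6.7]
1.671 [6.2, -31.6, 7.8]
--
1.64 [1.2, -6.1, 0.9]
1.61 [2.4, -12.3, 1.6]
1.579 [3.6, -18.5, 2.1]
1.549 [4.9, -24.7, 2.4]
1.519 [6.1, -30.9, 2.6]
1.488 [7.3, -37.1, 2.5]
1.458 [8.5, -43.3, 2.3]
1.428 [9.7, -49.5, 1.8]
1.397 [11.0, -55.7, 1.2]
1.367 [12.2, -61.8, 0.4]
--
1.336 [1.2, -6.1, -1.0]
1.306 [2.4, -12.2, -2.2]
1.276 [3.6, -18.3, -3.6]
1.245 [4.8, -24.3, -5.2]
1.215 [5.9, -30.2, -7.0]
1.185 [7.1, -36.2, -8.9]
1.154 [8.3, -42.0, -11.0]
1.124 [9.4, -47.8, -13.3]
1.093 [10.5, -53.5, -15.8]
1.063 [11.6, -59.1, -18.5]
--
1.033 [1.1, -5.5, -2.8]
1.002 [2.2, -11.0, -5.8]
0.972 [3.2, -16.4, -9.0]
0.942 [4.3, -21.7, -12.4]
0.911 [5.3, -26.8, -15.9]
0.881 [6.3, -31.9, -19.5]
0.85 [7.2, -36.8, -23.3]
0.82 [8.2, -41.7, -27.3]
0.79 [9.1, -46.4, -31.4]
0.759 [10.0, -51.0, -35.7]
--
0.729 [0.9, -4.5, -4.4]
0.699 [1.7, -8.8, -8.9]
0.668 [2.6, -13.0, -13.6]
0.638 [3.4, -17.0, -18.4]
0.607 [4.1, -20.9, -23.3]
0.577 [4.9, -24.7, -28.3]
0.547 [5.6, -28.3, -33.5]
0.516 [6.2, -31.8, -38.8]
0.486 [6.9, -35.1, -44.1]
0.456 [7.5, -38.2, -49.6]
--
0.425 [0.6, -3.0, -5.6]
0.395 [1.1, -5.8, -11.2]
0.364 [1.7, -8.4, -16.9]
0.334 [2.1, -10.9, -22.7]
0.304 [2.6, -13.1, -28.6]
0.273 [3.0, -15.3, -34.6]
0.243 [3.4, -17.2, -40.6]
0.213 [3.7, -18.9, -46.7]
0.182 [4.0, -20.5, -52.8]
0.152 [4.3, -21.9, -58.9]
--
0.123 [0.2, -1.1, -5.9]
0.097 [0.4, -2.0, -11.2]
0.074 [0.5, -2.7, -15.9]
0.055 [0.6, -3.2, -20.0]
0.038 [0.7, -3.5, -23.4]
0.024 [0.7, -3.8, -26.3]
0.014 [0.8, -4.0, -28.5]
0.006 [0.8, -4.1, -30.1]
0.002 [0.8, -4.1, -31.0]
0.0 [0.8, -4.1, -31.3]
```

>>> play_rows(steps=[{"offset":[0.0005,-0.001,0.0005],"rotation":[0,0,0],"jaw":-1},{"offset":[0.0005,-0.003,0.001],"rotation":[0,0,0],"jaw":-1},{"offset":[0.001,-0.005,0.0015],"rotation":[0,0,0],"jaw":-1},{"offset":[0.0015,-0.007,0.0025],"rotation":[0,0,0],"jaw":-1},{"offset":[0.002,-0.01,0.0035],"rotation":[0,0,0],"jaw":-1},{"offset":[0.0025,-0.013,0.0045],"rotation":[0,0,0],"jaw":-1},{"offset":[0.0035,-0.0175,0.0055],"rotation":[0,0,0],"jaw":-1},{"offset":[0.0045,-0.022,0.0065],"rotation":[0,0,0],"jaw":-1},{"offset":[0.0055,-0.0275,0.0075],"rotation":[0,0,0],"jaw":-1},{"offset":[0.0065,-0.0335,0.009],"rotation":[0,0,0],"jaw":-1}])

```text
time: 3.85
eef_pos: [528.8, 113.2, 284.4]
ee_rot: [0.704, -0.07, 0.703, 0.07]
wrist_force: [5.7, 1.2, -5.5]
finger_gap: 11.4
```

>>> play_rows(steps=[{"offset":[0.001,-0.006,0.001],"rotation":[0,0,0],"jaw":-1},{"offset":[0.0025,-0.0125,0.0015],"rotation":[0,0,0],"jaw":-1},{"offset":[0.0035,-0.0185,0.002],"rotation":[0,0,0],"jaw":-1},{"offset":[0.005,-0.0245,0.0025],"rotation":[0,0,0],"jaw":-1},{"offset":[0.006,-0.031,0.0025],"rotation":[0,0,0],"jaw":-1},{"offset":[0.0075,-0.037,0.0025],"rotation":[0,0,0],"jaw":-1},{"offset":[0.0085,-0.0435,0.0025],"rotation":[0,0,0],"jaw":-1},{"offset":[0.0095,-0.0495,0.002],"rotation":[0,0,0],"jaw":-1},{"offset":[0.011,-0.0555,0.001],"rotation":[0,0,0],"jaw":-1},{"offset":[0.012,-0.062,0.0005],"rotation":[0,0,0],"jaw":-1}])

```text
time: 4.85
eef_pos: [541.0, 51.3, 284.6]
ee_rot: [0.704, -0.069, 0.703, 0.07]
wrist_force: [7.6, 2.2, -5.6]
finger_gap: 11.1
```

Run:
```python
from h import *
s=state();print(s['time'],s['eef_pos'],s['finger_gap'],s['wrist_force'],s['wrist_torque'])
```

```text
4.85 [541.04200675  51.28857725 284.64777068] 11.134464532285932 [ 7.63753604  2.22677164 -5.60467259] [ 0.47975    -1.49407207 -0.01441447]
```

>>> play_rows(steps=[{"offset":[0.0015,-0.006,-0.0015],"rotation":[0,0,0],"jaw":-1},{"offset":[0.003,-0.012,-0.003],"rotation":[0,0,0],"jaw":-1},{"offset":[0.005,-0.0185,-0.0045],"rotation":[0,0,0],"jaw":-1},{"offset":[0.0065,-0.0245,-0.006],"rotation":[0,0,0],"jaw":-1},{"offset":[0.0075,-0.03,-0.008],"rotation":[0,0,0],"jaw":-1},{"offset":[0.0085,-0.036,-0.01],"rotation":[0,0,0],"jaw":-1},{"offset":[0.01,-0.042,-0.012],"rotation":[0,0,0],"jaw":-1},{"offset":[0.011,-0.048,-0.0145],"rotation":[0,0,0],"jaw":-1},{"offset":[0.012,-0.0535,-0.017],"rotation":[0,0,0],"jaw":-1},{"offset":[0.013,-0.059,-0.0195],"rotation":[0,0,0],"jaw":-1}])

```text
time: 5.85
eef_pos: [553.1, -8.5, 265.5]
ee_rot: [0.704, -0.07, 0.704, 0.069]
wrist_force: [1.0, -2.7, 4.5]
finger_gap: 11.1
```

>>> play_rows(steps=[{"offset":[0.001,-0.0055,-0.003],"rotation":[0,0,0],"jaw":-1},{"offset":[0.0025,-0.011,-0.006],"rotation":[0,0,0],"jaw":-1},{"offset":[0.0035,-0.0165,-0.009],"rotation":[0,0,0],"jaw":-1},{"offset":[0.0045,-0.0215,-0.0125],"rotation":[0,0,0],"jaw":-1},{"offset":[0.0055,-0.027,-0.016],"rotation":[0,0,0],"jaw":-1},{"offset":[0.0065,-0.032,-0.0195],"rotation":[0,0,0],"jaw":-1},{"offset":[0.0075,-0.037,-0.0235],"rotation":[0,0,0],"jaw":-1},{"offset":[0.0085,-0.0415,-0.0275],"rotation":[0,0,0],"jaw":-1},{"offset":[0.0095,-0.0465,-0.0315],"rotation":[0,0,0],"jaw":-1},{"offset":[0.0105,-0.051,-0.0355],"rotation":[0,0,0],"jaw":-1}])

```text
time: 6.85
eef_pos: [563.3, -59.4, 229.3]
ee_rot: [0.703, -0.07, 0.704, 0.069]
wrist_force: [-0.8, -6.3, 3.0]
finger_gap: 10.8
```

Run:
```python
from h import *
s=state();print(s['time'],s['eef_pos'],s['finger_gap'],s['wrist_force'],s['wrist_torque'])
```

```text
6.85 [563.26522895 -59.44506244 229.27802139] 10.808366664068974 [-0.77099828 -6.26285357  2.95447627] [-1.01562804  0.07673476 -0.01578455]
```

>>> play_rows(steps=[{"offset":[0.001,-0.005,-0.004],"rotation":[0,0,0],"jaw":-1},{"offset":[0.0015,-0.0095,-0.0085],"rotation":[0,0,0],"jaw":-1},{"offset":[0.0025,-0.014,-0.013],"rotation":[0,0,0],"jaw":-1},{"offset":[0.0035,-0.018,-0.0175],"rotation":[0,0,0],"jaw":-1},{"offset":[0.004,-0.022,-0.0225],"rotation":[0,0,0],"jaw":-1},{"offset":[0.005,-0.026,-0.0275],"rotation":[0,0,0],"jaw":-1},{"offset":[0.0055,-0.0295,-0.033],"rotation":[0,0,0],"jaw":-1},{"offset":[0.006,-0.033,-0.038],"rotation":[0,0,0],"jaw":-1},{"offset":[0.007,-0.0365,-0.0435],"rotation":[0,0,0],"jaw":-1},{"offset":[0.0075,-0.0395,-0.049],"rotation":[0,0,0],"jaw":-1}])

```text
time: 7.85
eef_pos: [570.7, -97.2, 179.8]
ee_rot: [0.703, -0.069, 0.704, 0.07]
wrist_force: [-1.2, 3.3, -3.4]
finger_gap: 11.3
```

>>> play_rows(steps=[{"offset":[0.0005,-0.003,-0.0055],"rotation":[0,0,0],"jaw":-1},{"offset":[0.001,-0.006,-0.011],"rotation":[0,0,0],"jaw":-1},{"offset":[0.0015,-0.0085,-0.017],"rotation":[0,0,0],"jaw":-1},{"offset":[0.002,-0.011,-0.0225],"rotation":[0,0,0],"jaw":-1},{"offset":[0.0025,-0.0135,-0.0285],"rotation":[0,0,0],"jaw":-1},{"offset":[0.003,-0.0155,-0.0345],"rotation":[0,0,0],"jaw":-1},{"offset":[0.0035,-0.0175,-0.0405],"rotation":[0,0,0],"jaw":-1},{"offset":[0.0035,-0.019,-0.0465],"rotation":[0,0,0],"jaw":-1},{"offset":[0.004,-0.0205,-0.0525],"rotation":[0,0,0],"jaw":-1},{"offset":[0.0045,-0.022,-0.0585],"rotation":[0,0,0],"jaw":-1}])

```text
time: 8.85
eef_pos: [575.0, -118.6, 121.4]
ee_rot: [0.703, -0.069, 0.704, 0.071]
wrist_force: [-1.6, 6.3, -3.0]
finger_gap: 11.2
```

Run:
```python
from h import *
s=state();print(s['time'],s['eef_pos'],s['finger_gap'],s['wrist_force'],s['wrist_torque'])
```

```text
8.85 [ 574.95587576 -118.61574904  121.39492134] 11.176286276006074 [-1.60727211  6.34476431 -3.03060151] [ 1.23358825  0.25150646 -0.10691411]
```

>>> play_rows(steps=[{"offset":[0,0,-0.006],"rotation":[0,0,0],"jaw":-1},{"offset":[0,0,-0.011],"rotation":[0,0,0],"jaw":-1},{"offset":[0,-0.001,-0.0155],"rotation":[0,0,0],"jaw":-1},{"offset":[0,-0.0015,-0.0195],"rotation":[0,0,0],"jaw":-1},{"offset":[0,-0.002,-0.023],"rotation":[0,0,0],"jaw":-1},{"offset":[0,-0.002,-0.026],"rotation":[0,0,0],"jaw":-1},{"offset":[0,-0.0025,-0.028],"rotation":[0,0,0],"jaw":-1},{"offset":[0,-0.0025,-0.0295],"rotation":[0,0,0],"jaw":-1},{"offset":[0,-0.0025,-0.0305],"rotation":[0,0,0],"jaw":-1},{"offset":[0,-0.0025,-0.0315],"rotation":[0,0,0],"jaw":-1}])

```text
time: 9.85
eef_pos: [575.8, -122.5, 90.9]
ee_rot: [0.704, -0.07, 0.704, 0.069]
wrist_force: [-1.0, 0.7, -1.8]
finger_gap: 11.2
```

>>> play_rows(steps=[{"offset":[0,0,-0.0005],"rotation":[0,0,0],"jaw":-1},{"offset":[0,0,-0.001],"rotation":[0,0,0],"jaw":-1},{"offset":[0,0,-0.0015],"rotation":[0,0,0],"jaw":-1}])

```text
time: 10.15
eef_pos: [575.9, -122.6, 90.3]
ee_rot: [0.704, -0.07, 0.703, 0.069]
wrist_force: [-4.2, -0.0, 8.0]
finger_gap: 11.1
```

Run:
```python
from h import *
s=state();print(s['time'],s['eef_pos'],s['finger_gap'],s['wrist_force'],s['wrist_torque'])
p=snapshot('scene');cv2.imwrite('pics/s3.png',cv2.resize(p[60:340,200:460,::-1],(743,800))[:600])
```

```text
10.15 [ 575.90993635 -122.60867755   90.27878667] 11.099654056895274 [-4.22886093 -0.01455852  8.00314054] [0.19569535 0.89639471 0.02402933]
```

View pics/s3.png

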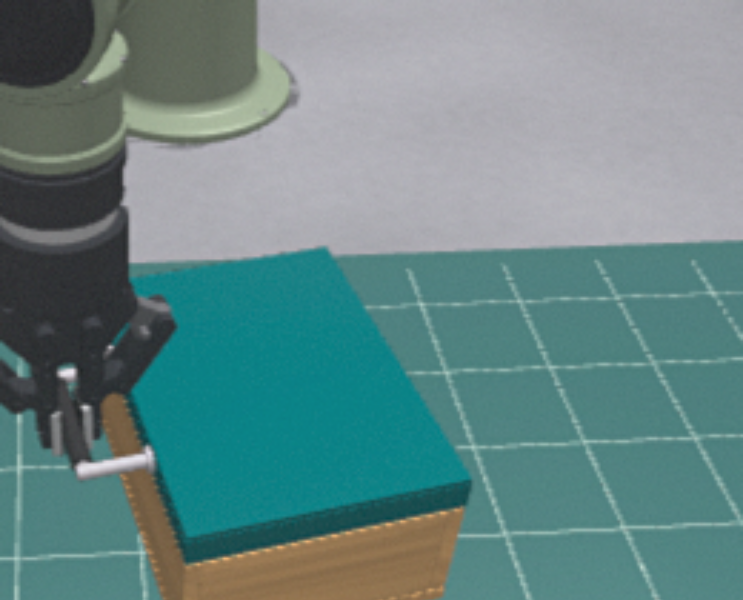

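>>> play_rows(steps=[{"offset":[0,0,0.0015],"rotation":[0,0,0],"jaw":-0.6},{"offset":[0,0,0.0015],"rotation":[0,0,0],"jaw":-0.35},{"offset":[0,0,0.0015],"rotation":[0,0,0],"jaw":-0.35},{"offset":[0,0,0.0015],"rotation":[0,0,0],"jaw":-0.35},{"offset":[0,0,0.01],"rotation":[0,0,0],"jaw":-0.35},{"offset":[0,0,0.03],"rotation":[0,0,0],"jaw":-0.35},{"offset":[0,0,0.06],"rotation":[0,0,0],"jaw":-0.35},{"offset":[0,0,0.09],"rotation":[0,0,0],"jaw":-0.6},{"offset":[-0.02,-0.005,0.11],"rotation":[0,0,0],"jaw":-1},{"offset":[-0.04,-0.01,0.11],"rotation":[0,0,0],"jaw":-1}])

```text
time: 11.2
eef_pos: [537.6, -133.1, 203.1]
ee_rot: [0.706, -0.071, 0.702, 0.069]
wrist_force: [-0.5, -0.9, -0.0]
finger_gap: 0.3
```

>>> play_rows(steps=[{"offset":[-0.03,-0.005,0],"rotation":[0,0,0],"jaw":-1},{"offset":[-0.055,-0.008,0],"rotation":[0,0,0],"jaw":-1},{"offset":[-0.055,-0.008,0],"rotation":[0,0,0],"jaw":-1},{"offset":[-0.055,-0.008,0],"rotation":[0,0,0],"jaw":-1}])

```text
time: 11.6
eef_pos: [481.0, -140.6, 200.1]
ee_rot: [0.704, -0.07, 0.703, 0.069]
wrist_force: [0.3, 0.4, -0.3]
finger_gap: -0.0
```

Run:
```python
from h import *
s=state();print(s['time'],s['eef_pos'],s['finger_gap'],s['wrist_force'],s['joints'].round(2))
c=camera_params('wrist');p=snapshot('wrist');np.save('c4.npy',c,allow_pickle=True)
P=tow([[-122,93,110],[-125,37,97.5],[-125,-37,97.5],[-123,97,115]],[551,0,1.765]);print(P,(proj(P,c)*1.5625).round(0))
P=s['eef_pos'][None]+[0,0,-11];print('tip px',proj(P,c)*1.5625)
cv2.imwrite('pics/w4.png',cv2.resize(p[:,:,::-1],(800,600),interpolation=cv2.INTER_CUBIC))
```

```text
11.6 [ 480.951219   -140.56530482  200.12195418] -0.006962934776301671 [ 0.33548046  0.38782149 -0.33449135] [-0.43  0.27 -0.39  0.91  0.   -0.63]
[[ 483.29244479 -137.65422975  110.        ]
 [ 538.81869346 -129.79066134   97.5       ]
 [ 611.4276163  -115.50975365   97.5       ]
 [ 479.56062339 -139.40737236  115.        ]] [[401. 316.]
 [396. 396.]
 [395. 495.]
 [399. 313.]]
tip px [[396.176351   389.62859983]]
```

View pics/w4.png

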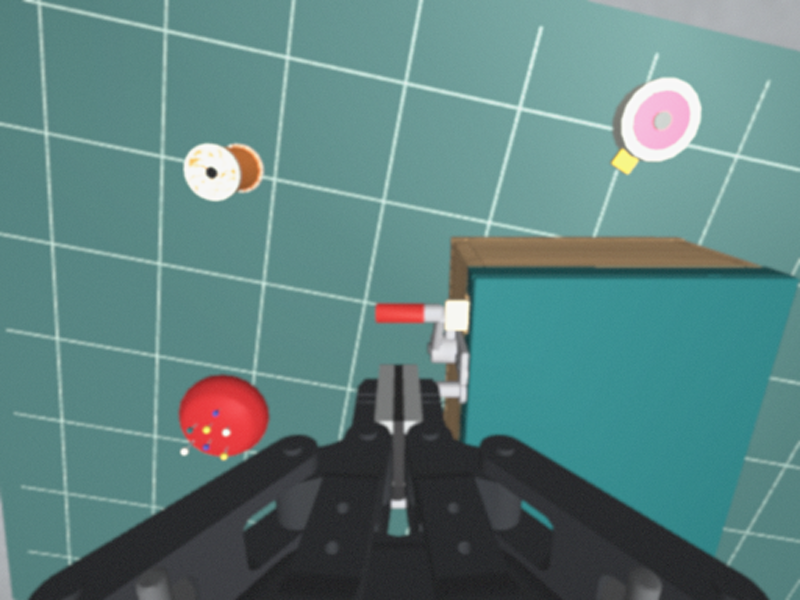

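Wrist view: the peg cap is centred at (400,313), about 2 mm beyond the prediction along the box's +y. The tip projects to (396,390), clear of the lid. I go down on the peg next.

>>> play_rows(steps=[{"offset":[-0.004,-0.0025,-0.02],"rotation":[0,0,0],"jaw":-1},{"offset":[-0.004,-0.0025,-0.045],"rotation":[0,0,0],"jaw":-1},{"offset":[-0.004,-0.0025,-0.06],"rotation":[0,0,0],"jaw":-1},{"offset":[-0.004,-0.0025,-0.068],"rotation":[0,0,0],"jaw":-1},{"offset":[-0.004,-0.0025,-0.073],"rotation":[0,0,0],"jaw":-1},{"offset":[-0.004,-0.0025,-0.077],"rotation":[0,0,0],"jaw":-1},{"offset":[-0.004,-0.0025,-0.08],"rotation":[0,0,0],"jaw":-1},{"offset":[-0.004,-0.0025,-0.084],"rotation":[0,0,0],"jaw":-1},{"offset":[-0.004,-0.0025,-0.088],"rotation":[0,0,0],"jaw":-1},{"offset":[-0.004,-0.0025,-0.092],"rotation":[0,0,0],"jaw":-1}])

```text
time: 12.65
eef_pos: [476.9, -142.9, 107.2]
ee_rot: [0.704, -0.07, 0.703, 0.07]
wrist_force: [-2.0, -0.9, 0.5]
finger_gap: -0.1
```

>>> play_rows(steps=[{"offset":[0,0,-0.004],"rotation":[0,0,0],"jaw":-1},{"offset":[0,0,-0.008],"rotation":[0,0,0],"jaw":-1},{"offset":[0,0,-0.012],"rotation":[0,0,0],"jaw":-1},{"offset":[0,0,-0.016],"rotation":[0,0,0],"jaw":-1},{"offset":[0,0,-0.02],"rotation":[0,0,0],"jaw":-1},{"offset":[0,0,-0.024],"rotation":[0,0,0],"jaw":-1},{"offset":[0,0,-0.028],"rotation":[0,0,0],"jaw":-1},{"offset":[0,0,-0.032],"rotation":[0,0,0],"jaw":-1},{"offset":[0,0,-0.036],"rotation":[0,0,0],"jaw":-1},{"offset":[0,0,-0.038],"rotation":[0,0,0],"jaw":-1}])

```text
time: 13.65
eef_pos: [477.0, -142.8, 69.1]
ee_rot: [0.704, -0.07, 0.703, 0.07]
wrist_force: [1.0, -0.1, 2.1]
finger_gap: 0.2
```

>>> play_rows(steps=[{"offset":[0,0,-0.001],"rotation":[0,0,0],"jaw":-1},{"offset":[0,0,-0.002],"rotation":[0,0,0],"jaw":-1},{"offset":[0,0,-0.003],"rotation":[0,0,0],"jaw":-1}])

```text
time: 13.95
eef_pos: [477.1, -142.9, 66.5]
ee_rot: [0.704, -0.07, 0.703, 0.07]
wrist_force: [2.8, 0.4, 2.8]
finger_gap: -0.1
```

>>> play_rows(steps=[{"offset":[0,0,-0.001],"rotation":[0,0,0],"jaw":-1},{"offset":[0,0,-0.002],"rotation":[0,0,0],"jaw":-1},{"offset":[0,0,-0.002],"rotation":[0,0,0],"jaw":-1}])

```text
time: 14.25
eef_pos: [476.3, -142.9, 64.1]
ee_rot: [0.703, -0.07, 0.704, 0.069]
wrist_force: [0.4, -0.7, 2.5]
finger_gap: 0.2
```

Run:
```python
from h import *
s=state();print(s['time'],s['eef_pos'],s['wrist_force'])
```

```text
14.25 [ 476.2958116 -142.885287    64.1265249] [ 0.44847872 -0.70398084  2.4672682 ]
```

>>> play_rows(steps=[{"offset":[0,0,-0.001],"rotation":[0,0,0],"jaw":-1},{"offset":[0,0,-0.0015],"rotation":[0,0,0],"jaw":-1},{"offset":[0,0,-0.0015],"rotation":[0,0,0],"jaw":-1}])

```text
time: 14.55
eef_pos: [476.5, -142.8, 63.1]
ee_rot: [0.704, -0.07, 0.704, 0.07]
wrist_force: [-1.2, -0.2, 7.4]
finger_gap: 0.1
```

>>> play_rows(steps=[{"offset":[0,0,-0.0005],"rotation":[0,0,0],"jaw":-1},{"offset":[0,0,-0.001],"rotation":[0,0,0],"jaw":-1},{"offset":[0,0,-0.001],"rotation":[0,0,0],"jaw":-1}])

```text
time: 14.85
eef_pos: [476.6, -142.8, 62.6]
ee_rot: [0.704, -0.07, 0.704, 0.07]
wrist_force: [-1.2, 1.2, 12.2]
finger_gap: 0.1
```

>>> play_rows(steps=[{"offset":[0,0,0.01],"rotation":[0,0,0],"jaw":-1},{"offset":[0,-0.002,0.03],"rotation":[0,0,0],"jaw":-1},{"offset":[0,-0.002,0.07],"rotation":[0,0,0],"jaw":-1},{"offset":[0,-0.002,0.11],"rotation":[0,0,0],"jaw":-1},{"offset":[0,-0.002,0.14],"rotation":[0,0,0],"jaw":-1},{"offset":[0.03,0.004,0.14],"rotation":[0,0,0],"jaw":-1},{"offset":[0.06,0.012,0.14],"rotation":[0,0,0],"jaw":-0.7},{"offset":[0.098,0.0205,0.14],"rotation":[0,0,0],"jaw":-0.35},{"offset":[0.098,0.0205,0.14],"rotation":[0,0,0],"jaw":-0.35},{"offset":[0.098,0.0205,0.14],"rotation":[0,0,0],"jaw":-0.35}])

```text
time: 15.85
eef_pos: [573.7, -121.9, 200.7]
ee_rot: [0.703, -0.07, 0.705, 0.07]
wrist_force: [0.3, -0.7, -0.8]
finger_gap: 27.7
```

Run:
```python
from h import *
s=state();print(s['time'],s['eef_pos'],s['finger_gap'],s['wrist_force'],s['joints'].round(2))
c=camera_params('wrist');p=snapshot('wrist')
for a in(0,1.05,1.5):
  P=tow([[-122,60+45*np.cos(.75-a),79+45*np.sin(.75-a)],[-125,37,97.5],[-125,-37,97.5]],[550,0,1.765]);print(a,(proj(P,c)*1.5625).round(0).tolist())
cv2.imwrite('pics/w5.png',cv2.resize(p[:,:,::-1],(800,600),interpolation=cv2.INTER_CUBIC))
```

```text
15.85 [ 573.70833165 -121.87485899  200.71356071] 27.721717417441806 [ 0.34871498 -0.73232725 -0.84548788] [-0.33  0.42 -0.15  0.99 -0.   -0.53]
0 [[402.0, 125.0], [395.0, 239.0], [395.0, 364.0]]
1.05 [[401.0, 109.0], [395.0, 239.0], [395.0, 364.0]]
1.5 [[401.0, 130.0], [395.0, 239.0], [395.0, 364.0]]
```

View pics/w5.png

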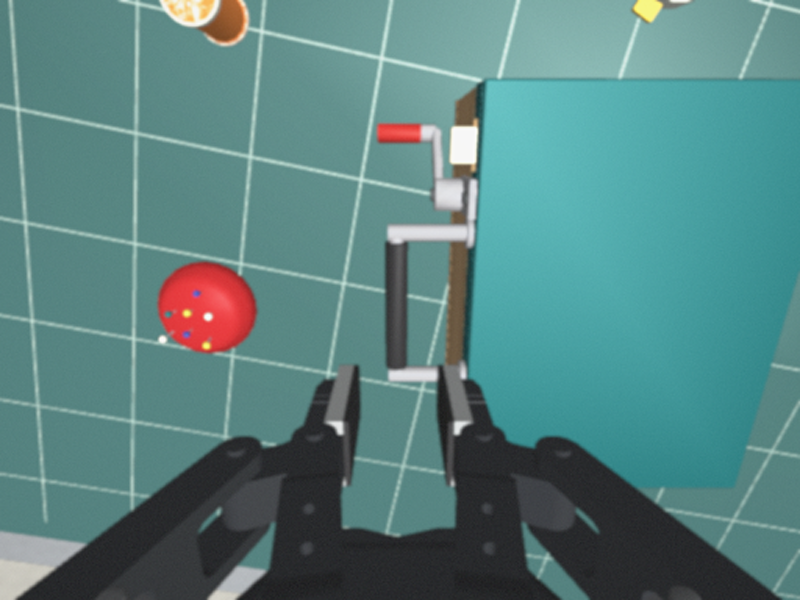

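Peg at (400,133), matching the catch-at-stop prediction (401,130). The tube runs (396,240)–(396,367), as predicted. I regrip the handle.

>>> play_rows(steps=[{"offset":[0,-0.001,-0.03],"rotation":[0,0,0],"jaw":-0.35},{"offset":[0,-0.001,-0.06],"rotation":[0,0,0],"jaw":-0.35},{"offset":[0,-0.001,-0.08],"rotation":[0,0,0],"jaw":-0.35},{"offset":[0,-0.001,-0.095],"rotation":[0,0,0],"jaw":-0.35},{"offset":[0,-0.001,-0.105],"rotation":[0,0,0],"jaw":-0.35},{"offset":[0,-0.001,-0.1105],"rotation":[0,0,0],"jaw":-0.35},{"offset":[0,-0.001,-0.1105],"rotation":[0,0,0],"jaw":-0.7},{"offset":[0,-0.001,-0.1105],"rotation":[0,0,0],"jaw":-1},{"offset":[0,-0.001,-0.1105],"rotation":[0,0,0],"jaw":-1},{"offset":[0,-0.001,-0.1105],"rotation":[0,0,0],"jaw":-1}])

```text
time: 16.9
eef_pos: [573.9, -123.0, 91.4]
ee_rot: [0.703, -0.069, 0.704, 0.07]
wrist_force: [-3.7, 0.9, -1.0]
finger_gap: 11.0
```

Run:
```python
from arc import *
s=state();print(s['time'],s['eef_pos'],s['finger_gap'],s['wrist_force'],s['joints'].round(2))
v=np.r_[np.linspace(.1,1,10),np.ones(30),np.linspace(.95,0.05,10)];th=1.05*np.cumsum(v)/v.sum()
table(th,1.765,0)
```

```text
16.9 [ 573.91214176 -122.96436169   91.35551828] 11.002875282090576 [-3.6709506   0.88080486 -1.00338718] [-0.34  0.53 -0.29  0.75 -0.   -0.53]
--
0.003 [-0.0, 0.0, 0.5]
0.008 [-0.0, 0.1, 1.6]
0.016 [-0.0, 0.2, 3.2]
0.026 [-0.1, 0.4, 5.4]
0.039 [-0.1, 0.6, 8.1]
0.054 [-0.2, 0.9, 11.3]
0.073 [-0.3, 1.4, 15.1]
0.093 [-0.4, 2.0, 19.3]
0.117 [-0.5, 2.8, 24.1]
0.143 [-0.7, 3.8, 29.4]
--
0.169 [-0.2, 1.1, 5.3]
0.194 [-0.5, 2.4, 10.5]
0.22 [-0.7, 3.8, 15.7]
0.246 [-1.0, 5.3, 20.9]
0.272 [-1.4, 6.9, 26.0]
0.298 [-1.7, 8.7, 31.1]
0.324 [-2.1, 10.6, 36.2]
0.35 [-2.5, 12.7, 41.1]
0.376 [-2.9, 14.8, 46.1]
0.402 [-3.4, 17.1, 50.9]
--
0.428 [-0.5, 2.4, 4.8]
0.454 [-1.0, 4.9, 9.6]
0.48 [-1.5, 7.6, 14.2]
0.506 [-2.0, 10.4, 18.8]
0.531 [-2.6, 13.3, 23.4]
0.557 [-3.2, 16.3, 27.8]
0.583 [-3.8, 19.4, 32.2]
0.609 [-4.4, 22.6, 36.5]
0.635 [-5.1, 25.9, 40.7]
0.661 [-5.8, 29.4, 44.8]
--
0.687 [-0.7, 3.5, 4.0]
0.713 [-1.4, 7.2, 7.9]
0.739 [-2.1, 10.9, 11.8]
0.765 [-2.9, 14.8, 15.5]
0.791 [-3.7, 18.7, 19.1]
0.817 [-4.5, 22.7, 22.6]
0.843 [-5.3, 26.8, 26.0]
0.869 [-6.1, 31.0, 29.3]
0.894 [-6.9, 35.3, 32.5]
0.92 [-7.8, 39.7, 35.6]
--
0.945 [-0.8, 4.2, 2.8]
0.967 [-1.6, 8.0, 5.2]
0.986 [-2.3, 11.5, 7.3]
1.003 [-2.8, 14.4, 9.0]
1.018 [-3.3, 17.0, 10.5]
1.029 [-3.8, 19.1, 11.6]
1.038 [-4.1, 20.7, 12.5]
1.045 [-4.3, 21.9, 13.1]
1.049 [-4.5, 22.6, 13.5]
1.05 [-4.5, 22.9, 13.6]
```

>>> play_rows(steps=[{"offset":[0,0,0.0005],"rotation":[0,0,0],"jaw":-1},{"offset":[0,0,0.0015],"rotation":[0,0,0],"jaw":-1},{"offset":[0,0,0.003],"rotation":[0,0,0],"jaw":-1},{"offset":[0,0.0005,0.0055],"rotation":[0,0,0],"jaw":-1},{"offset":[0,0.0005,0.008],"rotation":[0,0,0],"jaw":-1},{"offset":[0,0.001,0.0115],"rotation":[0,0,0],"jaw":-1},{"offset":[-0.0005,0.0015,0.015],"rotation":[0,0,0],"jaw":-1},{"offset":[-0.0005,0.002,0.0195],"rotation":[0,0,0],"jaw":-1},{"offset":[-0.0005,0.003,0.024],"rotation":[0,0,0],"jaw":-1},{"offset":[-0.0005,0.004,0.0295],"rotation":[0,0,0],"jaw":-1}])

```text
time: 17.9
eef_pos: [573.2, -119.2, 120.8]
ee_rot: [0.703, -0.07, 0.704, 0.07]
wrist_force: [-6.4, 1.3, -2.8]
finger_gap: 10.7
```

Run:
```python
from h import *
s=state();print(s['time'],s['eef_pos'],s['finger_gap'],s['wrist_force'])
p=snapshot('scene');q=snapshot('wrist')
cv2.imwrite('pics/s6.png',np.hstack([cv2.resize(p[120:320,190:390,::-1],(400,400),interpolation=cv2.INTER_CUBIC),cv2.resize(q[40:240,200:400,::-1],(400,400),interpolation=cv2.INTER_CUBIC)]))
```

```text
17.9 [ 573.20492073 -119.24335253  120.79166623] 10.736108818814166 [-6.43472384  1.32073067 -2.81305197]
```

View pics/s6.png

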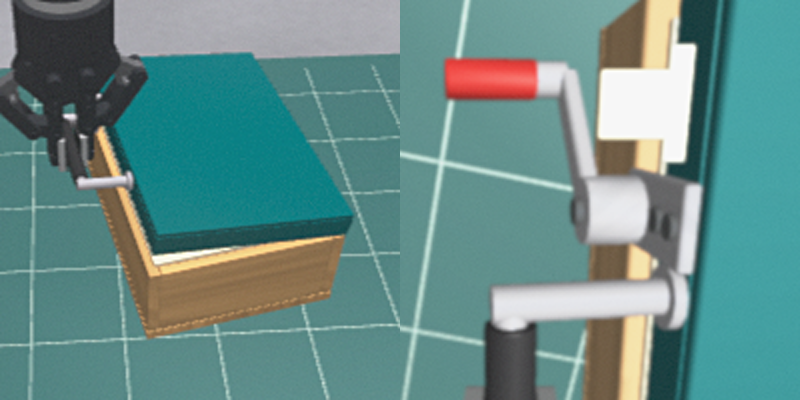

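The outer lid is up about 8°, and the ivory panel and tongue stay on the rim, left of the crop at (155,258). I carry on lifting.

>>> play_rows(steps=[{"offset":[-0.0005,0.001,0.0055],"rotation":[0,0,0],"jaw":-1},{"offset":[-0.001,0.0025,0.0105],"rotation":[0,0,0],"jaw":-1},{"offset":[-0.002,0.004,0.0155],"rotation":[0,0,0],"jaw":-1},{"offset":[-0.0025,0.0055,0.021],"rotation":[0,0,0],"jaw":-1},{"offset":[-0.003,0.007,0.026],"rotation":[0,0,0],"jaw":-1},{"offset":[-0.0035,0.0085,0.031],"rotation":[0,0,0],"jaw":-1},{"offset":[-0.0035,0.0105,0.036],"rotation":[0,0,0],"jaw":-1},{"offset":[-0.004,0.0125,0.041],"rotation":[0,0,0],"jaw":-1},{"offset":[-0.0045,0.015,0.046],"rotation":[0,0,0],"jaw":-1},{"offset":[-0.005,0.017,0.051],"rotation":[0,0,0],"jaw":-1}])

```text
time: 19.0
eef_pos: [569.6, -101.9, 172.3]
ee_rot: [0.704, -0.07, 0.703, 0.07]
wrist_force: [-0.2, 3.6, -4.2]
finger_gap: 10.7
```

>>> play_rows(steps=[{"offset":[-0.0005,0.0025,0.005],"rotation":[0,0,0],"jaw":-1},{"offset":[-0.001,0.005,0.0095],"rotation":[0,0,0],"jaw":-1},{"offset":[-0.0015,0.0075,0.014],"rotation":[0,0,0],"jaw":-1},{"offset":[-0.002,0.0105,0.019],"rotation":[0,0,0],"jaw":-1},{"offset":[-0.0025,0.0135,0.0235],"rotation":[0,0,0],"jaw":-1},{"offset":[-0.003,0.0165,0.028],"rotation":[0,0,0],"jaw":-1},{"offset":[-0.004,0.0195,0.032],"rotation":[0,0,0],"jaw":-1},{"offset":[-0.0045,0.0225,0.0365],"rotation":[0,0,0],"jaw":-1},{"offset":[-0.005,0.026,0.0405],"rotation":[0,0,0],"jaw":-1},{"offset":[-0.006,0.0295,0.045],"rotation":[0,0,0],"jaw":-1}])

```text
time: 20.0
eef_pos: [563.6, -72.4, 217.2]
ee_rot: [0.704, -0.07, 0.703, 0.07]
wrist_force: [4.4, 5.2, -5.7]
finger_gap: 10.9
```

Run:
```python
from h import *
s=state();print(s['time'],s['eef_pos'],s['finger_gap'],s['wrist_force'])
```

```text
20.0 [563.62399137 -72.38286911 217.17273213] 10.856642009763853 [ 4.4169797   5.21976535 -5.65293926]
```

>>> play_rows(steps=[{"offset":[-0.0005,0.004,0.0035],"rotation":[0,0,0],"jaw":-1},{"offset":[-0.001,0.008,0.007],"rotation":[0,0,0],"jaw":-1},{"offset":[-0.0015,0.0115,0.011],"rotation":[0,0,0],"jaw":-1},{"offset":[-0.002,0.0155,0.0145],"rotation":[0,0,0],"jaw":-1},{"offset":[-0.0025,0.0195,0.018],"rotation":[0,0,0],"jaw":-1},{"offset":[-0.0035,0.0235,0.0215],"rotation":[0,0,0],"jaw":-1},{"offset":[-0.0045,0.0275,0.025],"rotation":[0,0,0],"jaw":-1},{"offset":[-0.005,0.032,0.0285],"rotation":[0,0,0],"jaw":-1},{"offset":[-0.006,0.036,0.0315],"rotation":[0,0,0],"jaw":-1},{"offset":[-0.007,0.0405,0.035],"rotation":[0,0,0],"jaw":-1}])

```text
time: 21.0
eef_pos: [555.9, -32.5, 252.5]
ee_rot: [0.704, -0.07, 0.704, 0.069]
wrist_force: [-1.8, -3.5, 3.5]
finger_gap: 11.3
```

>>> play_rows(steps=[{"offset":[-0.001,0.004,0.003],"rotation":[0,0,0],"jaw":-1},{"offset":[-0.0015,0.008,0.005],"rotation":[0,0,0],"jaw":-1},{"offset":[-0.0025,0.0115,0.0075],"rotation":[0,0,0],"jaw":-1},{"offset":[-0.003,0.0145,0.009],"rotation":[0,0,0],"jaw":-1},{"offset":[-0.0035,0.017,0.0105],"rotation":[0,0,0],"jaw":-1},{"offset":[-0.004,0.019,0.0115],"rotation":[0,0,0],"jaw":-1},{"offset":[-0.004,0.0205,0.0125],"rotation":[0,0,0],"jaw":-1},{"offset":[-0.0045,0.022,0.013],"rotation":[0,0,0],"jaw":-1},{"offset":[-0.0045,0.0225,0.0135],"rotation":[0,0,0],"jaw":-1},{"offset":[-0.0045,0.0225,0.0135],"rotation":[0,0,0],"jaw":-1}])

```text
time: 22.0
eef_pos: [551.4, -9.8, 265.8]
ee_rot: [0.704, -0.07, 0.704, 0.069]
wrist_force: [-2.3, -5.0, 6.2]
finger_gap: 11.0
```

Run:
```python
from h import *
s=state();print(s['time'],s['eef_pos'],s['finger_gap'],s['wrist_force'],s['wrist_torque'])
P=s['eef_pos']+[0,0,8];d=(P[:2]-[550.5,0])@[np.cos(1.765),np.sin(1.765)]-83
print('lid angle',np.arctan2(P[2]-85.5,-d)-.058,'r',np.hypot(d,P[2]-85.5))
p=snapshot('scene');cv2.imwrite('pics/s7.png',cv2.resize(p[:,:,::-1],(800,600),interpolation=cv2.INTER_CUBIC))
```

```text
22.0 [551.44396237  -9.7843912  265.80553551] 10.994566193136999 [-2.27511676 -4.95849242  6.22893328] [-0.92432481  0.57838957 -0.04605606]
lid angle 1.0549865485766579 r 209.92282259830233
```

View pics/s7.png

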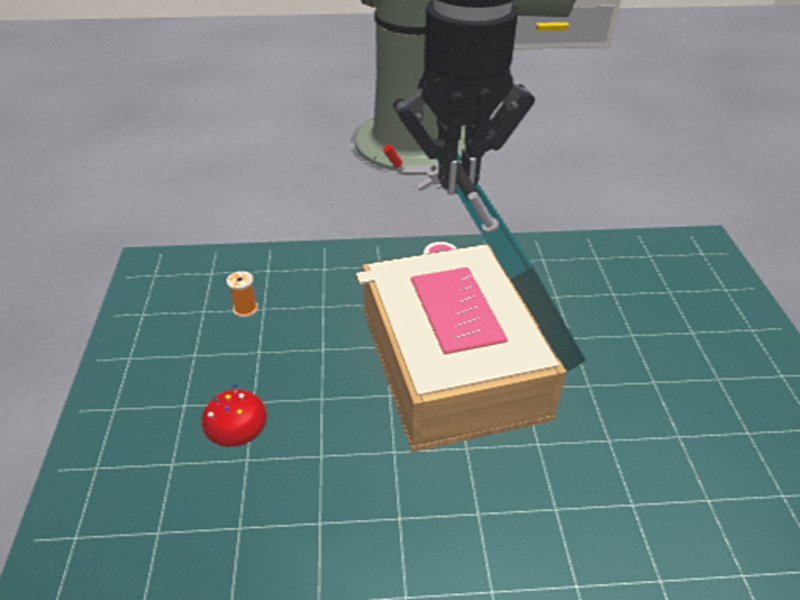

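The outer lid is at about 60°. The inner lid lies shut, with the pink pad at (458,308). The spool (242,293), pincushion (234,417) and tape measure (440,248) have not moved. Handing in.

```bash
python3 -c "
from plant import *
print(hand_in())"
```

```text
the job is handed in; nothing more can be done
None
```

The job is done and handed in at about 22 s; `hand_in()` reports no verdict.

I gripped the bar handle and lowered both hooked lids along the hinge arc in about 7 s. They were shut when an 8 N reaction built up. I then pushed the red peg down until the force rose to 12 N at the stop, took the handle again, and raised the outer lid alone.

**Last checks:**
- **Outer lid:** about 1.05 rad (60°), worked out from the tool position. The grip was still closed at 11 mm and the wrist force was about 8 N.
- **Inner lid:** lying shut on the rim in the last picture.
- **Spool, pincushion and tape measure:** at the same pixels as at the start.

**Small disagreements:**
- The finger gap read 11 mm on a 13 mm tube.
- The handle radius came out at 209.9 mm instead of 208.3 mm, within my pose error.
- The first pixel fit of the box was off by up to about 4 mm, and I corrected it with the wrist camera and by contact.
- The picture alone could not clearly tell the catch at the stop from the catch hooked. That it is unhooked rests on the force at the stop and on the inner lid staying down.

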